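# Set a camera lens up on the sprung V-block test fixture

### The job

Get the inspection lens ready for its target check: first take the dotted target plate out of its rack and slide it down into the slot of the aluminium fixture until it is fully home, and let go of it. Then lay the long black lens in the fixture's V-block, about centred along it and with its glass front facing the plate, and gently press it down, bearing on both sides of both V cradles, until the sprung V-block has sunk about 5 mm. Finish while still holding it pressed like that, and leave the other things on the bench where they are.

Things in the scene. Friction and masses are not known exactly. Their poses are not given: they have to be found in the camera images.
- fixture: Fixed aluminium test fixture: a base plate 110 (x) by 260 (y, from -125 to +135) by 12 mm thick, on the bench. Origin on the bench under it, z up; its own y axis is the optical axis. The target slot's centre lies at y = -85 mm, the V-block's centre at y = +60 mm (both x = 0). Its position and yaw vary.
- slot_floor (a point): Centre of the floor of the fixture's target slot, 14 mm above the bench, with the fixture's axes. The slot is open at the top, 73 mm wide (fixture x) and 10 mm across (fixture y); parallel walls 26 mm tall above the floor, then a flared mouth on its two long sides about 7 mm taller. The end walls (beyond the 73 mm) stand 32 mm above the floor.
- v_axis (a point): Where the seated lens's middle belongs: 62 mm above the bench, sinking with the V-block; fixture's axes. The 90-degree V runs along fixture y, apex 28.3 mm below this point, sides rising to 4 mm below it, 25 mm out. Two V cradles, each 20 mm long, centred 38 mm to either side (y), leave a 56 mm gap; in it only a 22 mm wide bar, its top 30 mm below this point.
- vseat (a joint): How far the sprung V-block has sunk straight down, in m: 0 up, 0.010 at its lower stop. Spring 2.5 N/mm; the lens's own weight sinks it less than 1 mm; holding it at 5 mm takes about 12 to 14 N of push from above.
- long_lens: Long black camera lens, barrel 40 mm diameter, 100 mm long, 0.3 kg; origin on the axis, mid-barrel; own y along it: glass front at y -50 mm, narrower bare metal mount (28 mm diameter) at y +50 to +70. May be rolled. Starts lying in a white rest (50 by 92 mm, 12 mm high, rails to 22 mm, 46 mm free under mid-barrel), axis 35.9 mm above the bench, front to about -y of the world.
- lens_front (a point): Centre of the long lens's glass front face, on its axis.
- target_plate: Upright aluminium plate, white dotted panel on both faces alike (either may face the lens), 70 mm wide (own x), 8 thick (own y), 90 tall (own z), 0.12 kg. Origin: centre of its lower edge. Starts in a loose slot of a grey rack (94 by 60 mm, 30 mm high), lower edge 6 mm above the bench, thickness roughly along world y.
- short_lens: Bystander: short, thick black lens standing upright, 52 mm diameter, 61 mm tall; origin under its centre.
- adapter_ring: Bystander: small steel ring, 28 mm diameter, 7 mm high, flat on the bench; origin under its centre.
- lens_cap: Bystander: flat black cap, 42 mm diameter, 9 mm high; origin under its centre.
- driver: Bystander: screwdriver with grey handle, 150 mm long, lying on the right of the bench; handle to its own -x.
- solvent: Bystander: white bottle 48 mm diameter, 110 mm tall, standing; origin under its centre.
Not all that is in view belongs to the job. There is more than one size of the target_plate; the one meant has the size given above.

How it is judged:
By the outcome, as a careful person would: the job done as asked, in the order asked, and still so for the second after the job is handed in, while the arm keeps its last pose, push and grip.
It also fails if it takes over 72 s, if anything falls off the work surface, if the arm or the gripper's body presses on something with over 40 N, if the wrist force passes 120 N, or if a joint passes its speed limit or range.

### The arm

A 6-joint arm with a two-finger parallel gripper is mounted at the origin on the work surface. World frame = base frame: x ahead of the robot, y to its left, z up, the work surface at z = 0. Lengths are in m, angles in rad, forces in N, time in s.
With the tool pointing down it reaches from about 0.35 to 1 m from the base axis. Payload 7.1 kg.
Tool frame: the origin (TCP) lies between the finger pads; the fingertips stand 22 mm ahead of it and the grasp point (between the pads) lies 3 mm ahead of it; x points along the fingers, y is the direction in which the jaws open and shut, and the axes are right-handed (so a half turn about x gives the same grasp; the last joint's range is limited). The gripper opens to 85 mm and grips with 20 to 120 N. Pads are 22 mm wide; open, the fingers measure 114 mm over their backs; the gripper's body (76 mm by 85 mm) begins 54 mm behind the grasp point. The pads swing forward as they close: fully open they stand 13 mm farther back than shut.
Start: joints at [-1.316, 0.423, 1.63, -0, 1.089, -0.019], TCP at [0.169, -0.602, 0.253] pointing down, gripper open.
Joint ranges: [-3, 3], [-0.9, 2.11], [0.09, 2.58], [-1.31, 4.45], [0.11, 2.69], [-2.54, 2.54]. Speed limits (rad/s): [2.39, 2.39, 3.01, 3.14, 3.14, 3.14].

### API

Orientations are given as a rotation vector (axis times angle).
In Python, from rig import manip gives the robot as it stands. The module is installed in compiled form; this text tells all that it offers. Calls block until the motion is done:
- manip.move_to(position, orientation): joint-space move of the TCP to a pose.
- manip.servo_line(position, orientation=None, rate=0.15): straight line of the TCP; orientation=None keeps the orientation; rate is the mean speed in m/s.
- manip.set_joints(angles): joint-space move.
- manip.command_gripper(opening, f_grip=None): finger opening in m; f_grip is the grip in N (None keeps the last); returns when the fingers have stopped.
- manip.hold(seconds).
- manip.solve_ik(position, orientation): joint angles nearest the present ones, or None.
- manip.camera(name): name is "scene" or "top" or "wrist"; returns a dict with "image" (480x640x3 uint8, red, green, blue), "fx", "fy", "cx", "cy" (pixels), "k1" (the pictures are not rectified: a ray, as slopes to the right and down, at radius r is drawn at 1 + k1 r^2 times it, then the intrinsics apply), "cam_to_world" (4x4, takes a point from camera to world coordinates); the wrist camera has in their place "mount" (4x4, takes a point from camera to tool coordinates, whose origin is the TCP and whose axes are the tool frame's). Camera axes: x right, y down, z forward; pixel columns grow to the right and rows downward; lengths in m; the calibration is good to about 2 mm. A picture is of the moment at which its call begins: read the wrist's pose just before it. There is no depth.
A pose or a line that the arm cannot do raises manip.IKError and nothing moves.
- manip.sign_off(): hands the job in, once; it reports no verdict.
Readings, each from a call of its own:
- manip.get_time(): time.
- manip.get_joint_positions(): joint angles.
- manip.get_joint_vel(): joint speeds.
- manip.get_tau(): joint torques, N m.
- manip.get_position(): TCP position.
- manip.get_ee_rot(): TCP orientation.
- manip.get_contact_force(): force on the tool from outside, world axes, zero at the start.
- manip.get_torque(): the same for the moment, N m.
- manip.get_width(): finger opening in m.
Only numpy, scipy, OpenCV 4.12 (cv2) and the standard library are available. Lean on these libraries where they do the work, as an engineer would, in place of code of your own. Each camera call takes 0.05 s, during which the arm holds its last target.

## Working session

There is one attempt and no reset: what is moved stays moved. The work goes in short steps, each a Python script; the robot and the scene stay as the last script left them, time stands still between calls to the robot, and variables do not carry over. Pictures are saved under pics/ and viewed, and the job is handed in when it is done.

```bash
mkdir -p pics; ls
python3 - <<'E'
from rig import manip
import cv2
for n in ["scene","top","wrist"]:
    c=manip.camera(n); cv2.imwrite(f"pics/{n}0.png",c["image"][:,:,::-1])
    print(n,c["fx"],c["fy"],c["cx"],c["cy"],c["k1"]); print(c.get("cam_to_world",c.get("mount")).round(4) if hasattr(c.get("cam_to_world",c.get("mount")),'round') else c.get("cam_to_world",c.get("mount")))
print(manip.get_time(),manip.get_position(),manip.get_ee_rot(),manip.get_contact_force(),manip.get_width())
E
```

```text
pics
scene 453.7671935521701 453.7671935521701 320.6554645657959 242.8757196852523 -0.006018624070814869
[[-0.5948  0.4951 -0.6333  1.2363]
 [ 0.8038  0.3642 -0.4703  0.4672]
 [-0.0023 -0.7888 -0.6146  0.6875]
 [ 0.      0.      0.      1.    ]]
top 566.5342601738708 566.5342601738708 313.90170139921213 245.9539252719151 0.026403436108735356
[[ 4.900e-03 -9.945e-01  1.046e-01  4.073e-01]
 [-1.000e+00 -4.500e-03  3.700e-03 -7.000e-04]
 [-3.200e-03 -1.046e-01 -9.945e-01  1.482e+00]
 [ 0.000e+00  0.000e+00  0.000e+00  1.000e+00]]
wrist 406.6219901019649 406.6219901019649 316.8341422952579 234.63310966752908 -0.08358705768406974
[[-3.000e-04 -2.760e-01  9.612e-01 -1.206e-01]
 [ 1.000e+00  4.000e-04  4.000e-04  7.000e-04]
 [-5.000e-04  9.612e-01  2.760e-01 -6.920e-02]
 [ 0.000e+00  0.000e+00  0.000e+00  1.000e+00]]
0.15 [ 0.16893493 -0.60135276  0.2527294 ] [ 2.07523456  0.28716032 -2.07553881] [-0.01487852  0.64343676 -0.33800885] 0.08544439495769836
```

View pics/scene0.png

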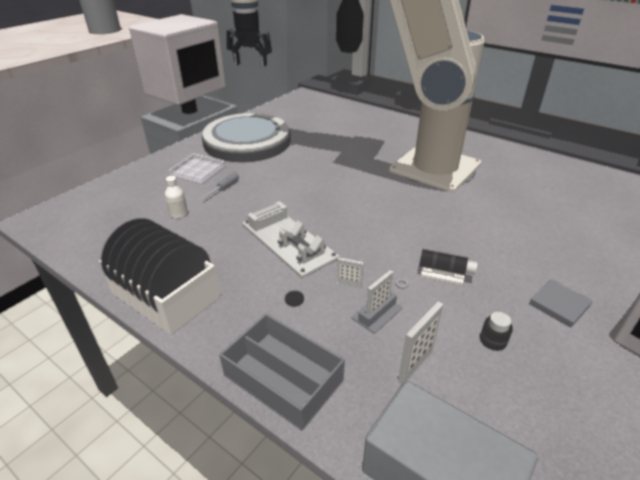

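View pics/top0.png

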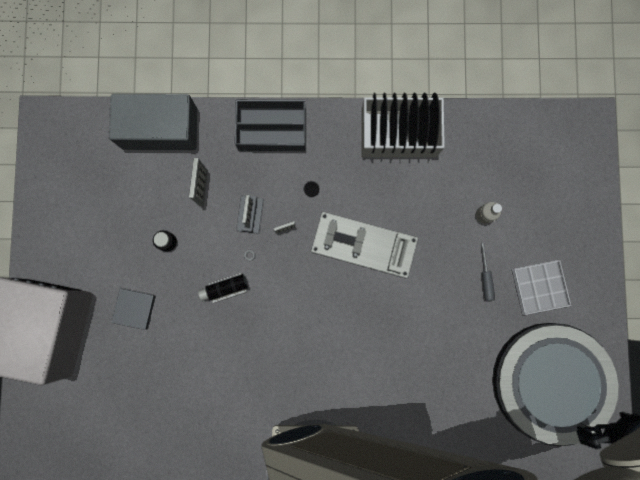

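View pics/wrist0.png

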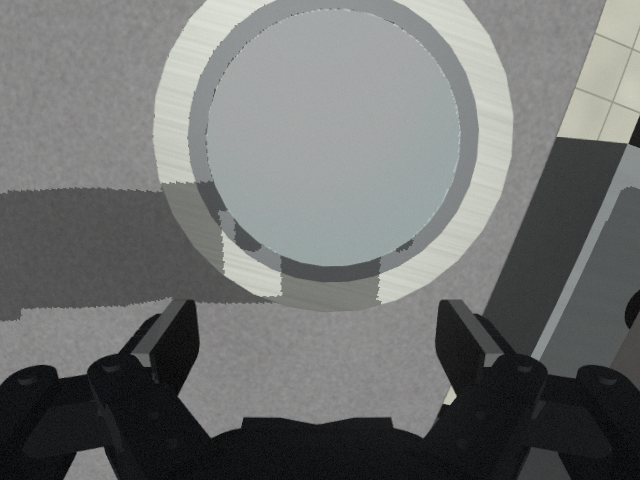

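The top view shows the fixture at about (365,245), the rack with its plate at (250,213), the lens in its rest at (225,288), and larger and smaller decoy plates at (200,182) and (285,228). I'll enlarge these areas next.

```bash
cat > h.py <<'E'
import numpy as np, cv2
from scipy.spatial.transform import Rotation as R
def ray(c,u,v,T=None):
    T=np.array(c["cam_to_world"]) if T is None else T
    xd=(u-c["cx"])/c["fx"]; yd=(v-c["cy"])/c["fy"]
    x,y=xd,yd
    for _ in range(20):
        s=1+c["k1"]*(x*x+y*y); x,y=xd/s,yd/s
    return T[:3,3],T[:3,:3]@np.array([x,y,1.])
def at_z(c,u,v,z,T=None):
    o,d=ray(c,u,v,T); return o+d*(z-o[2])/d[2]
def proj(c,P,T=None):
    T=np.array(c["cam_to_world"]) if T is None else T
    p=T[:3,:3].T@(np.asarray(P)-T[:3,3]); x,y=p[0]/p[2],p[1]/p[2]
    s=1+c["k1"]*(x*x+y*y); return np.array([c["fx"]*x*s+c["cx"],c["fy"]*y*s+c["cy"]])
def wristT(c,pos,rv):
    T=np.eye(4);T[:3,:3]=R.from_rotvec(rv).as_matrix();T[:3,3]=pos
    return T@np.array(c["mount"])
def down(yaw):
    """tool x down; tool y (jaw) along world angle yaw"""
    x=np.array([0,0,-1.]);y=np.array([np.cos(yaw),np.sin(yaw),0]);z=np.cross(x,y)
    return R.from_matrix(np.c_[x,y,z]).as_rotvec()
E
python3 - <<'E'
import cv2
im=cv2.imread("pics/top0.png")
a=im[170:310,190:350]; cv2.imwrite("pics/c1.png",cv2.resize(a,None,fx=5,fy=4.28,interpolation=cv2.INTER_CUBIC)) if 0 else cv2.imwrite("pics/c1.png",cv2.resize(a,(640,560),interpolation=cv2.INTER_CUBIC))
b=im[200:290,300:430]; cv2.imwrite("pics/c2.png",cv2.resize(b,(780,540),interpolation=cv2.INTER_CUBIC))
E
```

```text
(no output)
```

View pics/c1.png

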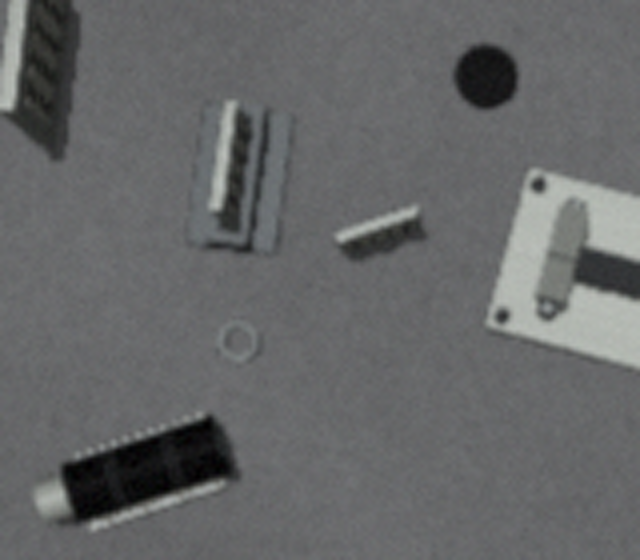

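View pics/c2.png

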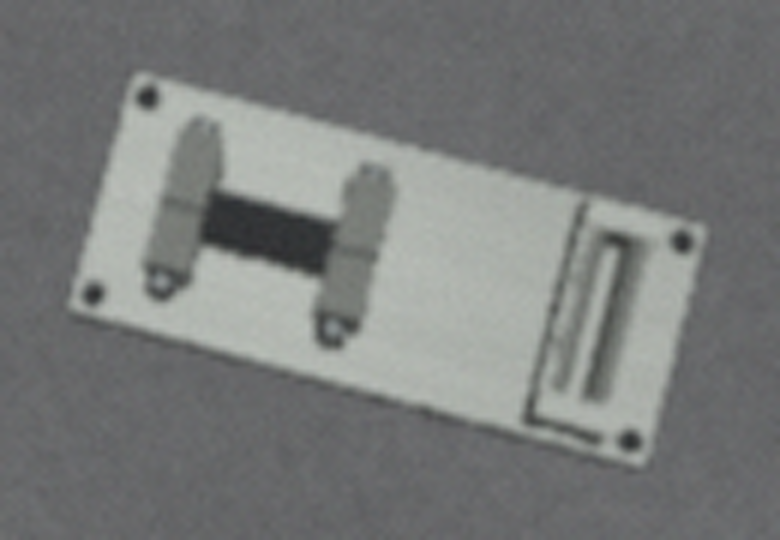

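Run:
```python
from h import *
from rig import manip
c=manip.camera("top")
for n,(u,v) in dict(a=(135,72),b=(707,227),c=(648,467),d=(68,308)).items():
    print(n,at_z(c,300+u/6,200+v/6,0.012).round(4))
P=[at_z(c,300+u/6,200+v/6,0.012) for u,v in [(135,72),(707,227),(648,467),(68,308)]]
ctr=np.mean(P,0); ydir=(P[0]+P[3]-P[1]-P[2]); print("ctr",ctr,"yaw of y", np.degrees(np.arctan2(ydir[1],ydir[0])), np.linalg.norm(ydir)/2)
for n,(u,v,z) in dict(plate_a=(230,101,.096),plate_b=(216,211,.096),big_a=(20,0,.12),small_a=(338,239,.05),small_b=(417,210,.05),
  lens_f=(222,448,.036),lens_b=(70,490,.036),mount_end=(38,503,.036)).items():
    print(n,at_z(c,190+u/4,170+v/4,z).round(4))
```

```text
a [ 0.6517 -0.0174  0.012 ]
b [ 0.5845 -0.2664  0.012 ]
c [ 0.48   -0.2394  0.012 ]
d [0.5478 0.0113 0.012 ]
ctr [ 0.56602285 -0.12798418  0.012     ] yaw of y 74.88153644761125 0.2588018903904708
plate_a [0.679  0.1699 0.096 ]
plate_b [0.61   0.1774 0.096 ]
big_a [0.7364 0.2965 0.12  ]
small_a [0.5991 0.1052 0.05  ]
small_b [0.618 0.055 0.05 ]
lens_f [0.4663 0.1785 0.036 ]
lens_b [0.4392 0.2746 0.036 ]
mount_end [0.4309 0.2947 0.036 ]
```

Run:
```python
from h import *
from rig import manip
print(R.from_rotvec(manip.get_ee_rot()).as_matrix().round(2))
fx=np.array([.566,-.128])-.005*np.array([np.cos(np.radians(74.9)),np.sin(np.radians(74.9))])
for n,p,y in [("plate",[.6445,.1737,.16],83.8),("slot",[.542,-.215,.16],74.9),("lens",[.453,.227,.15],15.7),("v",[.58,-.075,.15],-15.1)]:
    for k in (y,y-180):
        q=manip.solve_ik(p,down(np.radians(k))); print(n,k,None if q is None else np.round(q,2))
```

```text
[[-0.    0.27 -0.96]
 [ 0.   -0.96 -0.27]
 [-1.   -0.   -0.  ]]
plate 83.8 [ 0.25  0.59  1.59 -0.    0.96 -1.22]
plate -96.2 [ 0.25  0.59  1.59 -0.    0.96  1.92]
slot 74.9 [-0.4   0.48  1.79 -0.    0.87 -1.71]
slot -105.1 [-0.4   0.48  1.79  0.    0.87  1.44]
lens 15.7 [0.44 0.41 1.96 0.   0.78 0.17]
lens -164.3 None
v -15.1 [-0.15  0.5   1.79 -0.    0.85  0.11]
v -195.1 None
```

```bash
cat >> h.py <<'E'
import pickle
def snap(name):
    from rig import manip
    p,r=manip.get_position(),manip.get_ee_rot(); c=manip.camera("wrist")
    c["T"]=wristT(c,p,r); c["pos"]=p;c["rv"]=r
    cv2.imwrite(f"pics/{name}.png",c["image"][:,:,::-1]); pickle.dump(c,open(f"{name}.pkl","wb")); return c
E
python3 - <<'E'
from h import *
from rig import manip
manip.move_to([.6445,.1737,.226],down(np.radians(83.8)))
snap("w_plate"); print(manip.get_time(),manip.get_position())
manip.move_to([.542,-.215,.176],down(np.radians(74.9)))
snap("w_slot"); print(manip.get_time(),manip.get_position())
E
```

```text
3.4333 [0.64469826 0.17292032 0.22601491]
4.9833 [ 0.54272528 -0.21415311  0.17620401]
```

View pics/w_plate.png

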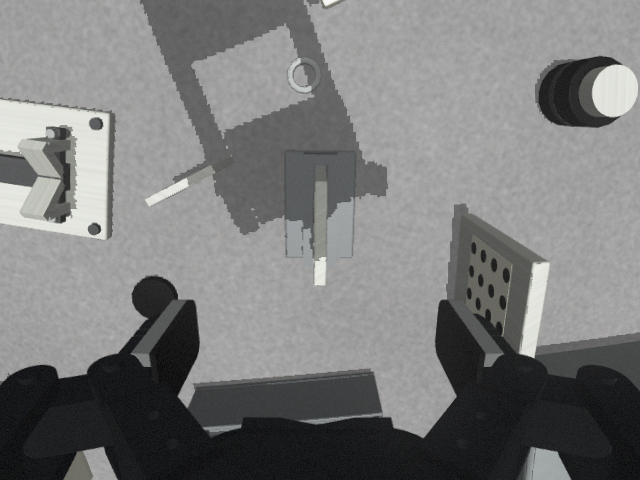

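View pics/w_slot.png

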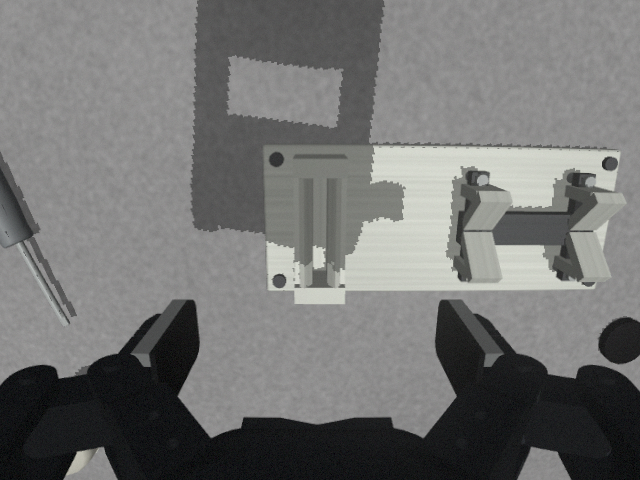

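Run:
```python
import cv2
im=cv2.imread("pics/w_plate.png"); cv2.imwrite("pics/c3.png",cv2.resize(im[140:300,260:380],(450,600),interpolation=cv2.INTER_CUBIC))
im=cv2.imread("pics/w_slot.png"); cv2.imwrite("pics/c4.png",cv2.resize(im[135:315,255:375],(400,600),interpolation=cv2.INTER_CUBIC))
```

```text
(no output)
```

View pics/c3.png

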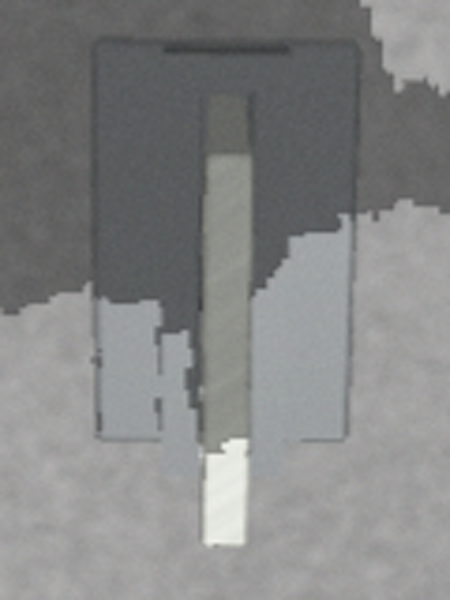

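View pics/c4.png

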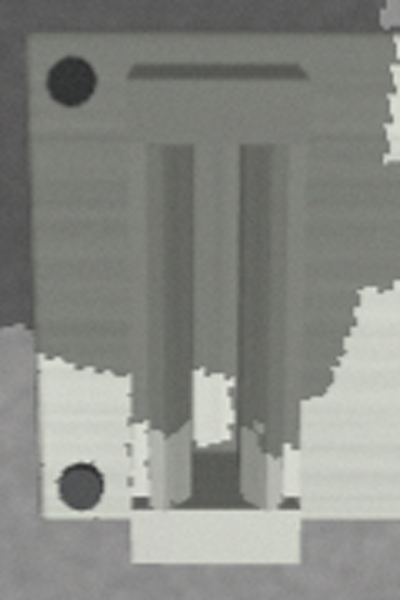

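```bash
python3 - <<'E'
from h import *
def L(n): return pickle.load(open(n+".pkl","rb"))
p=L("w_plate"); s=L("w_slot")
f=lambda u,v:(260+u/3.75,140+v/3.75)
a=at_z(p,*f(229,153),.096,p["T"]);b=at_z(p,*f(225.5,545),.096,p["T"])
print(a,b,np.linalg.norm(a-b),"ctr",(a+b)/2,"dir",np.degrees(np.arctan2(*(b-a)[[1,0]])))
g=lambda u,v:(255+u/3.3333,135+v/3.3333)
ni=at_z(s,*g(217,143),.046,s["T"]);fi=at_z(s,*g(215.5,510),.046,s["T"])
print("slot",ni,fi,np.linalg.norm(ni-fi),(ni+fi)/2,np.degrees(np.arctan2(*(fi-ni)[[1,0]])))
no=at_z(s,*g(217,80),.046,s["T"]);fo=at_z(s,*g(215.5,563),.046,s["T"]); print("outer",(no+fo)/2,np.linalg.norm(no-fo))
# base corners/edges and screws z=.012 : screws 4 in pic
sc=[(276,159),(279.5,281),(595,281),(610,163)]
for q in sc: print("screw",at_z(s,*q,.012,s["T"]))
cor=[(263.5,145.5),(268,290.5),(619.5,150.5)]
for q in cor: print("corner",at_z(s,*q,.012,s["T"]))
# V apex lines: cradle top edges pixels near apex
E
python3 - <<'E'
import cv2
im=cv2.imread("pics/w_slot.png"); cv2.imwrite("pics/c5.png",cv2.resize(im[140:300,430:640],(788,600),interpolation=cv2.INTER_CUBIC))
E
```

```text
[0.61195583 0.17803594 0.096     ] [0.6812138  0.17003368 0.096     ] 0.06971872881117737 ctr [0.64658482 0.17403481 0.096     ] dir -6.590882273126905
slot [ 0.50938663 -0.20440194  0.046     ] [ 0.58033381 -0.22357896  0.046     ] 0.07349326422822203 [ 0.54486022 -0.21399045  0.046     ] -15.125593003180047
outer [ 0.54489297 -0.2139987   0.046     ] 0.09673365151904668
screw [ 0.49338714 -0.23156112  0.012     ]
screw [ 0.58130109 -0.25496252  0.012     ]
screw [ 0.64696913 -0.01637129  0.012     ]
screw [0.55633968 0.00201946 0.012     ]
corner [ 0.48225266 -0.23727575  0.012     ]
corner [ 0.58651734 -0.26564995  0.012     ]
corner [0.54900131 0.01025127 0.012     ]
```

View pics/c5.png

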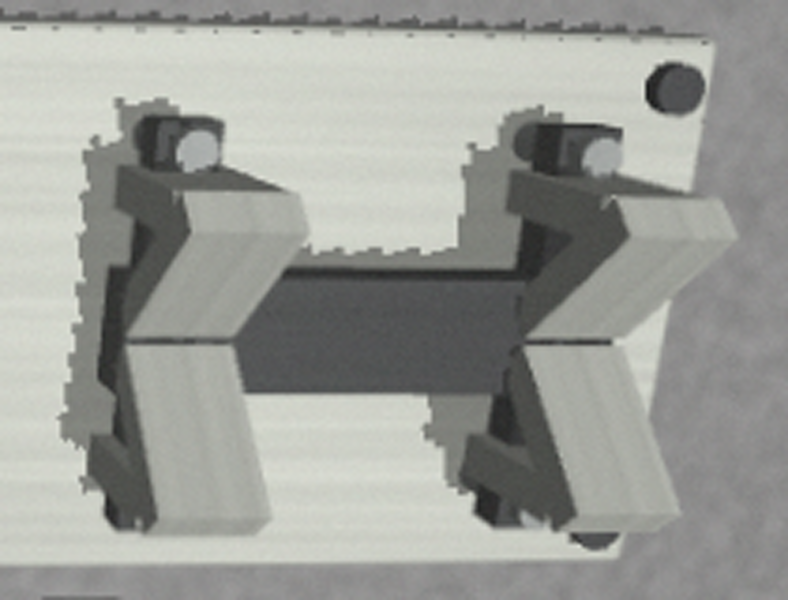

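Run:
```python
from h import *
from rig import manip
o=down(np.radians(83.4)); x,y=.6466,.1740
manip.servo_line([.545,-.214,.21],rate=.2)
manip.move_to([x,y,.20],o)
manip.command_gripper(.045,40)
manip.servo_line([x,y,.079],o,rate=.12)
print(manip.get_contact_force())
manip.command_gripper(0.0,40); print("w",manip.get_width(),manip.get_contact_force(),manip.get_time())
manip.servo_line([x,y,.19],o,rate=.12); print(manip.get_width(),manip.get_contact_force(),manip.get_position(),manip.get_time())
snap("w_held")
```

```text
[ 0.11142753 -0.03079134 -0.19043136]
w 0.007571031978920154 [-0.77893783 -0.07186483  4.67893461] 8.8333
0.00773521077612635 [-0.66851706 -1.59059548 -1.47943034] [0.64598975 0.17383871 0.18904279] 9.9083
```

View pics/w_held.png

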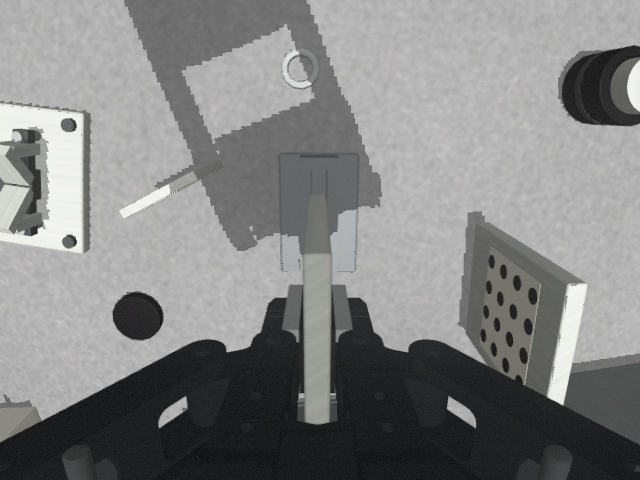

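Run:
```python
import cv2
im=cv2.imread("pics/w_held.png"); cv2.imwrite("pics/c6.png",cv2.resize(im[240:440,270:370],(300,600),interpolation=cv2.INTER_CUBIC))
from h import *
c=pickle.load(open("w_held.pkl","rb"))
M=np.array(c["mount"])
def atx(u,v,x):
    o,d=ray(c,u,v,M); return o+d*(x-o[0])/d[0]
for u,v in [(303.5,254),(331.5,254),(304,423),(330,423)]: print(atx(u,v,-.017).round(4))
```

```text
[-0.017  -0.0045 -0.0351]
[-0.017   0.003  -0.0351]
[-0.017  -0.0049  0.0206]
[-0.017   0.0032  0.0206]
```

View pics/c6.png

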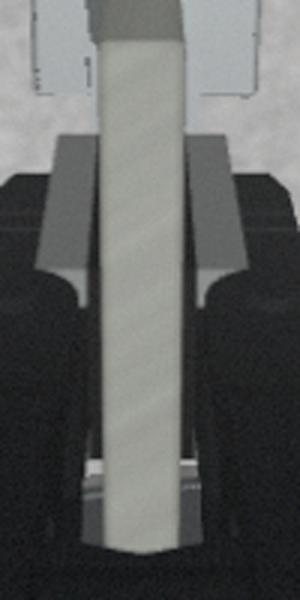

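Run:
```python
from h import *
from rig import manip
o=down(np.radians(74.9)); x,y=.5448,-.2131
manip.move_to([x,y,.19],o)
f0=manip.get_contact_force(); print(f0)
manip.servo_line([x,y,.128],o,rate=.1); print(manip.get_position(),manip.get_contact_force()-f0)
z=.128
while z>.0865:
    z-=.004; manip.servo_line([x,y,z],o,rate=.06)
    f=manip.get_contact_force()-f0; print(round(z,4),manip.get_position().round(4),f.round(1))
    if f[2]>8: break
print(manip.get_time())
snap("w_ins")
c=manip.camera("scene"); cv2.imwrite("pics/s_ins.png",cv2.resize(c["image"][180:300,220:380,::-1],(800,600),interpolation=cv2.INTER_CUBIC))
```

```text
[-0.06455082  0.08964219 -2.45128532]
[ 0.54519946 -0.21313006  0.12825801] [-0.14068131 -0.2010769   2.12106744]
0.124 [ 0.5449 -0.2132  0.1243] [-0.6 -0.5  0.7]
0.12 [ 0.5446 -0.213   0.1198] [ 1.  -0.6  0.7]
0.116 [ 0.5446 -0.213   0.1157] [0.3 0.1 2.3]
0.112 [ 0.5446 -0.213   0.1117] [ 0.5 -0.8  0.6]
0.108 [ 0.5446 -0.213   0.1077] [-0.  -0.2  1.7]
0.104 [ 0.5446 -0.213   0.1037] [ 0.3 -0.5  0.6]
0.1 [ 0.5446 -0.213   0.0997] [0.4 0.  1.6]
0.096 [ 0.5446 -0.213   0.0957] [-0.5 -0.1  0.9]
0.092 [ 0.5446 -0.213   0.0917] [-1.1  0.3  0.7]
0.088 [ 0.5447 -0.2131  0.0878] [ 0.2 -0.5  1.4]
0.084 [ 0.5453 -0.2132  0.0869] [-8.3  3.4 29.1]
14.9583
```

View pics/s_ins.png

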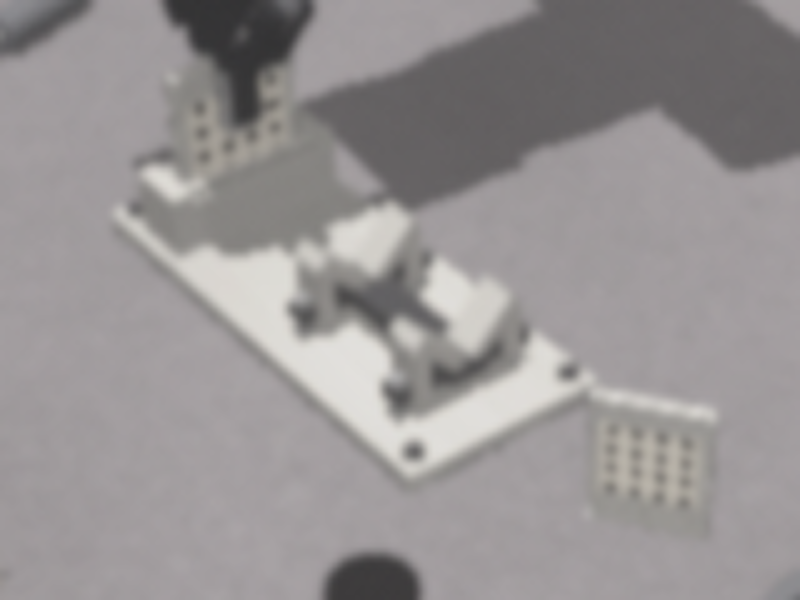

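View pics/w_ins.png

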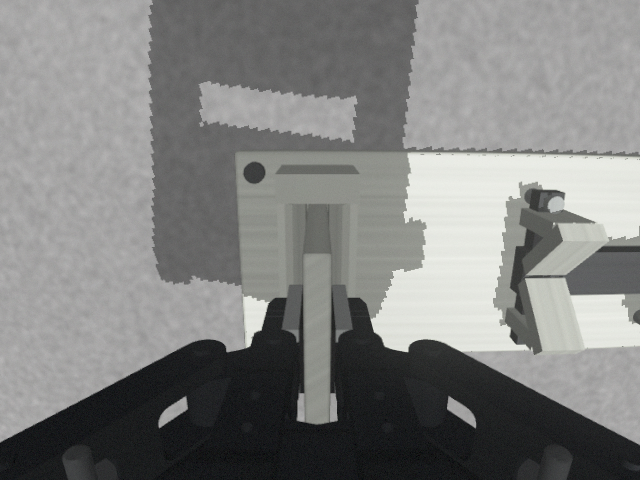

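Run:
```python
from h import *
from rig import manip
o=down(np.radians(74.9)); x,y=.5448,-.2131
manip.servo_line([x,y,.0868],o,rate=.05)
print(manip.get_contact_force())
manip.command_gripper(.03,40); print(manip.get_width())
manip.servo_line([x,y,.2],o,rate=.15)
snap("w_rel")
manip.command_gripper(.085)
manip.move_to([.5828,-.0732,.20],down(np.radians(-15.1)))
snap("w_v")
manip.move_to([.453,.227,.186],down(np.radians(15.7)))
snap("w_lens"); print(manip.get_position(),manip.get_time())
```

```text
[-1.56373503  0.37424266  8.04839277]
0.02990432259404075
[0.45384254 0.22633391 0.18613323] 20.1333
```

View pics/w_rel.png

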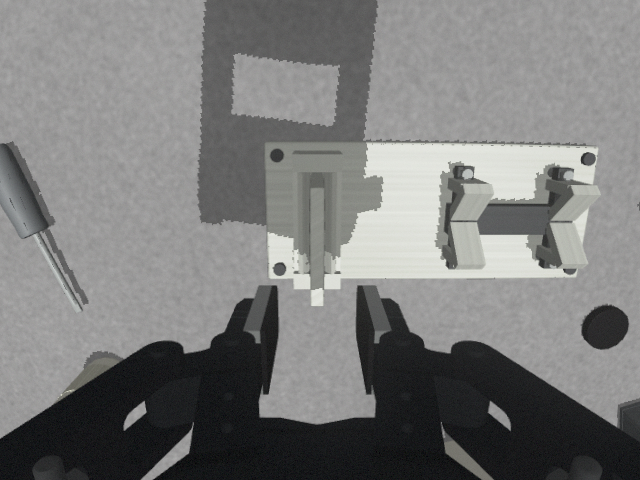

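View pics/w_v.png

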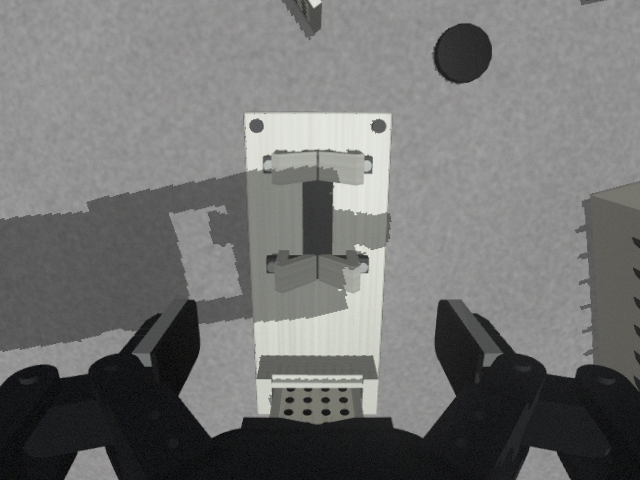

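View pics/w_lens.png

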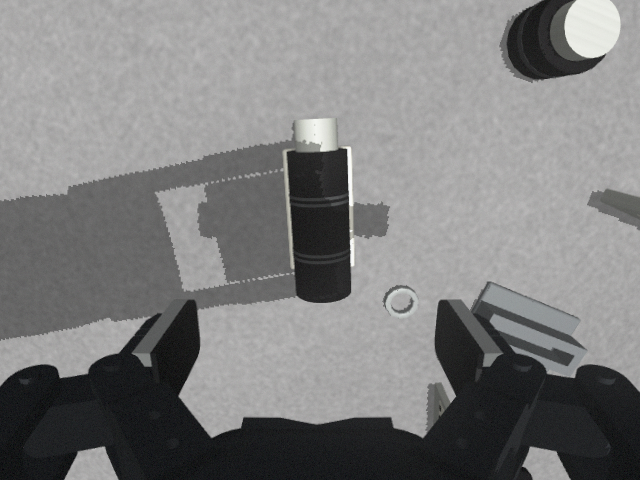

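Run:
```python
import cv2
im=cv2.imread("pics/w_lens.png"); cv2.imwrite("pics/c7.png",cv2.resize(im[110:310,260:380],(360,600),interpolation=cv2.INTER_CUBIC))
im=cv2.imread("pics/w_v.png"); cv2.imwrite("pics/c8.png",cv2.resize(im[105:305,235:405],(510,600),interpolation=cv2.INTER_CUBIC))
```

```text
(no output)
```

View pics/c7.png

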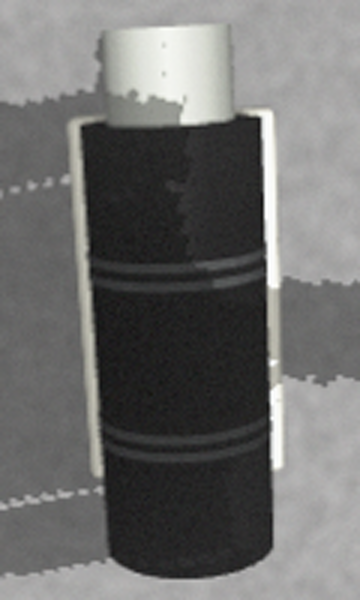

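View pics/c8.png

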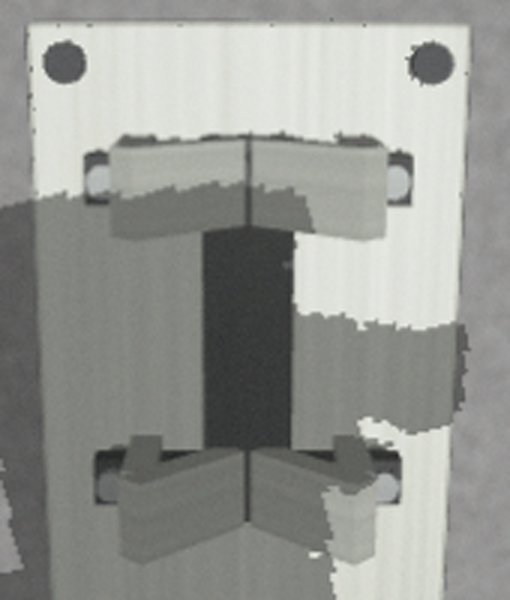

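Run:
```python
from h import *
def L(n): return pickle.load(open(n+".pkl","rb"))
c=L("w_lens"); g=lambda u,v:(260+u/3,110+v/3)
A=lambda u,v,z:at_z(c,*g(u,v),z,c["T"])
b=(A(82,127,.0359)+A(260,115,.0359))/2; bt=A(172,125,.0559)
f=A(190,577,.0559); f2=(A(107,552,.0359)+A(272,546,.0359))/2
m=A(168,26,.0359)
for n,q in dict(b=b,bt=bt,ft=f,f2=f2,m=m).items(): print(n,q)
print(np.linalg.norm((f-b)[:2]),np.linalg.norm((f2-b)[:2]),np.linalg.norm((m-b)[:2]))
# axis from edges at axis height
l=[A(82,127,.0359),A(108,550,.0359)];r=[A(260,115,.0359),A(272,550,.0359)]
print("dir l",np.degrees(np.arctan2(*(l[0]-l[1])[[1,0]])),"r",np.degrees(np.arctan2(*(r[0]-r[1])[[1,0]])),"w",np.linalg.norm(l[0]-r[0]),np.linalg.norm(l[1]-r[1]))
ax=[(l[i]+r[i])/2 for i in (0,1)]; print("axis dir",np.degrees(np.arctan2(*(ax[0]-ax[1])[[1,0]])))
print("TCP",c["pos"])
c=L("w_v"); g=lambda u,v:(235+u/3,105+v/3)
zA=.062-.0283
Pv=[A(249,137,zA),A(249,228,zA),A(248,451,zA),A(248,521,zA)]
for q in Pv: print("apex",q)
d=Pv[0]-Pv[3]; print(np.degrees(np.arctan2(d[1],d[0])),np.mean(Pv,0),np.linalg.norm(d),"TCP",c["pos"])
```

```text
b [0.43990742 0.27358959 0.0359    ]
bt [0.43994454 0.27428341 0.0559    ]
ft [0.47090687 0.17904043 0.0559    ]
f2 [0.47165365 0.17703664 0.0359    ]
m [0.43385367 0.29286138 0.0359    ]
0.09950130443538896 0.101638055392688 0.020200241247390924
dir l 108.1208881274437 r 108.4184813440067 w 0.039038033779138774 0.03959983203916879
axis dir 108.27160982899683
TCP [0.45371503 0.22654912 0.18615831]
apex [ 0.59561568 -0.02788859  0.0337    ]
apex [ 0.59012296 -0.04838797  0.0337    ]
apex [ 0.57550419 -0.1020004   0.0337    ]
apex [ 0.57066312 -0.1200591   0.0337    ]
74.8518902040254 [ 0.58297649 -0.07458401  0.0337    ] 0.09548838903726353 TCP [ 0.58279261 -0.07340202  0.20004902]
```

Run:
```python
from h import *
from rig import manip
o=down(np.radians(18.3)); x,y=.4564,.2263
manip.move_to([x,y,.12],o)
manip.command_gripper(.062,40)
manip.servo_line([x,y,.038],o,rate=.1); print(manip.get_position(),manip.get_contact_force())
manip.command_gripper(0.0,40); print("w",manip.get_width(),manip.get_position(),manip.get_contact_force(),manip.get_time())
manip.servo_line([x,y,.15],o,rate=.12); print(manip.get_width(),manip.get_contact_force(),manip.get_position(),manip.get_time())
snap("w_lheld")
c=manip.camera("scene"); cv2.imwrite("pics/s_lheld.png",cv2.resize(c["image"][150:300,360:560,::-1],(800,600),interpolation=cv2.INTER_CUBIC))
```

```text
[0.45671888 0.22644931 0.03835666] [-0.34621842  0.01686941 -0.66521069]
w 0.03883873890149568 [0.45626053 0.22629765 0.03880948] [-2.63175197 -0.01895413  6.42039911] 22.15
0.03872055326754183 [-0.24976039 -0.84910585 -1.7094918 ] [0.45588762 0.22606642 0.14937649] 23.2333
```

View pics/w_lheld.png

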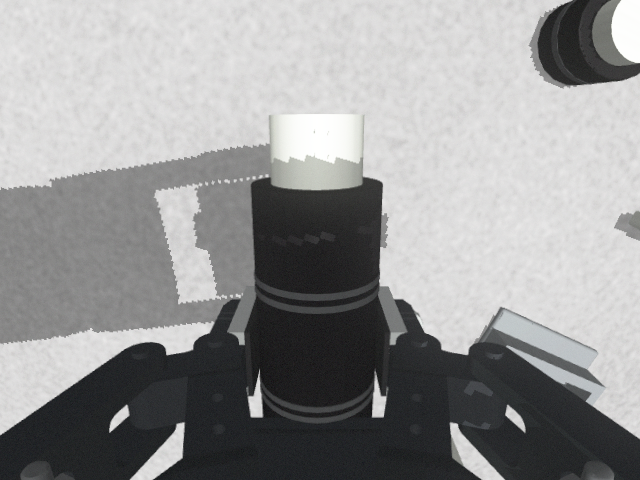

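View pics/s_lheld.png

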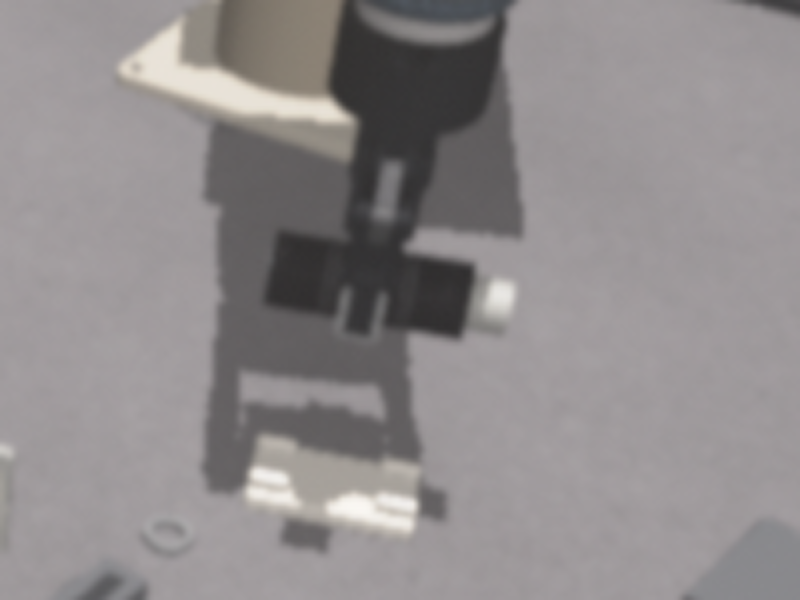

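Run:
```python
from h import *
from rig import manip
o=down(np.radians(-15.1)); x,y=.5839,-.0744
manip.move_to([x,y,.15],o)
f0=manip.get_contact_force(); print(f0)
manip.servo_line([x,y,.080],o,rate=.1); print(manip.get_position(),manip.get_contact_force()-f0)
ex=np.array([.9655,-.2605,0])
z=.080
while z>.0645:
    z-=.0015; manip.servo_line([x,y,z],o,rate=.04)
    f=manip.get_contact_force()-f0; print(round(z,4),manip.get_position().round(4),f.round(1),"fx",(f@ex).round(1),manip.get_torque().round(2))
    if f[2]>5: break
print(manip.get_time())
snap("w_place")
c=manip.camera("scene"); cv2.imwrite("pics/s_place.png",cv2.resize(c["image"][180:300,220:380,::-1],(800,600),interpolation=cv2.INTER_CUBIC))
```

```text
[-0.36715355  0.35759746 -1.02203919]
[ 0.58433332 -0.07438521  0.08037361] [ 0.16314783 -1.00701822 -1.18600949]
0.0785 [ 0.5842 -0.0745  0.079 ] [ 0.6  0.1 -1.1] fx 0.6 [0.04 0.02 0.04]
0.077 [ 0.5839 -0.0744  0.077 ] [ 0.4 -1.6 -1.2] fx 0.8 [-0.03 -0.01  0.09]
0.0755 [ 0.5838 -0.0744  0.0753] [ 0.3 -1.1 -1.4] fx 0.6 [ 0.07 -0.03  0.01]
0.074 [ 0.5838 -0.0744  0.0739] [ 0.5  0.6 -0.4] fx 0.3 [-0.01  0.02  0.01]
0.0725 [ 0.5838 -0.0744  0.0724] [ 0.5  0.6 -1.2] fx 0.3 [ 0.01 -0.06  0.  ]
0.071 [ 0.5838 -0.0744  0.0709] [ 0.2  0.3 -1.3] fx 0.2 [0.02 0.07 0.02]
0.0695 [ 0.5838 -0.0744  0.0694] [ 0.1  0.4 -0.8] fx -0.0 [ 0.02 -0.01  0.02]
0.068 [ 0.5838 -0.0744  0.0679] [ 0.5 -0.9 -0.7] fx 0.7 [-0.03 -0.04  0.05]
0.0665 [ 0.5839 -0.0744  0.0665] [ 0.1  0.3 -0.5] fx 0.0 [-0.03  0.07  0.07]
0.065 [ 0.5839 -0.0744  0.0653] [-2.4  0.1  4.9] fx -2.3 [ 0.05  0.29 -0.05]
0.0635 [ 0.5839 -0.0744  0.064 ] [-3.2  0.3  9.2] fx -3.2 [-0.02  0.4  -0.05]
28.175
```

View pics/s_place.png

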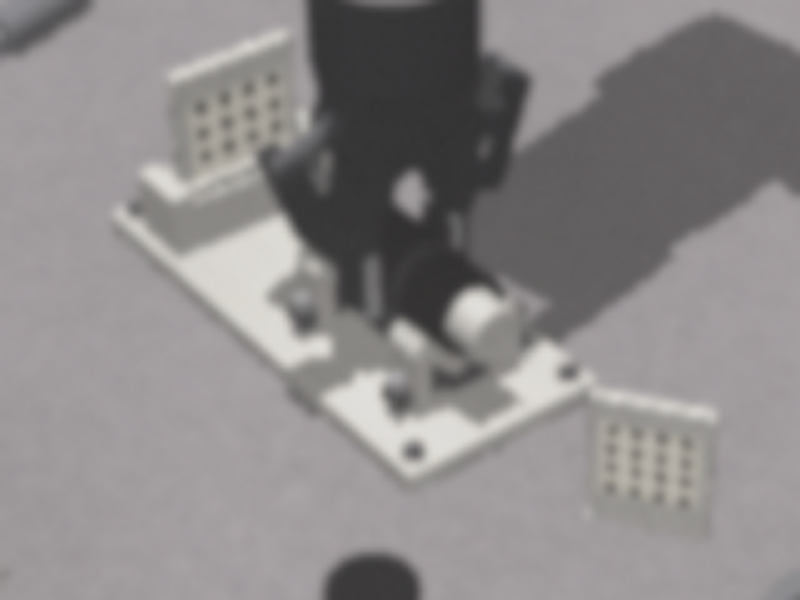

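View pics/w_place.png

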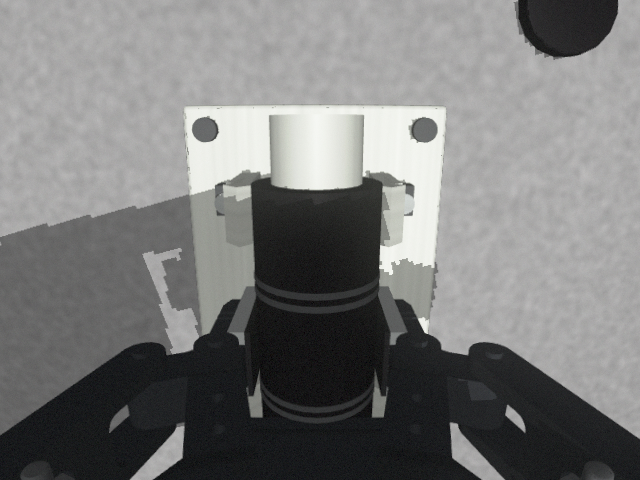

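```bash
python3 - <<'E'
from h import *
from rig import manip
o=down(np.radians(-15.1)); x,y=.5837,-.0743
manip.servo_line([x,y,.0655],o,rate=.05)
manip.command_gripper(.056,30); manip.hold(.2)
manip.servo_line([x,y,.20],o,rate=.15)
snap("w_set"); print(manip.get_position(),manip.get_time())
c=manip.camera("scene"); cv2.imwrite("pics/s_set.png",cv2.resize(c["image"][180:300,220:380,::-1],(800,600),interpolation=cv2.INTER_CUBIC))
E
python3 -c "
import cv2
im=cv2.imread('pics/w_set.png');cv2.imwrite('pics/c9.png',cv2.resize(im[100:320,220:420],(545,600),interpolation=cv2.INTER_CUBIC))"
```

```text
[ 0.58298049 -0.07420112  0.19888857] 30.1333
```

View pics/c9.png

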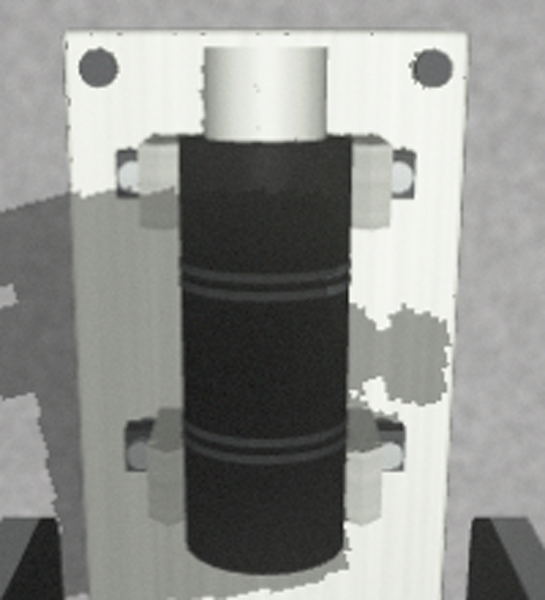

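View pics/s_set.png

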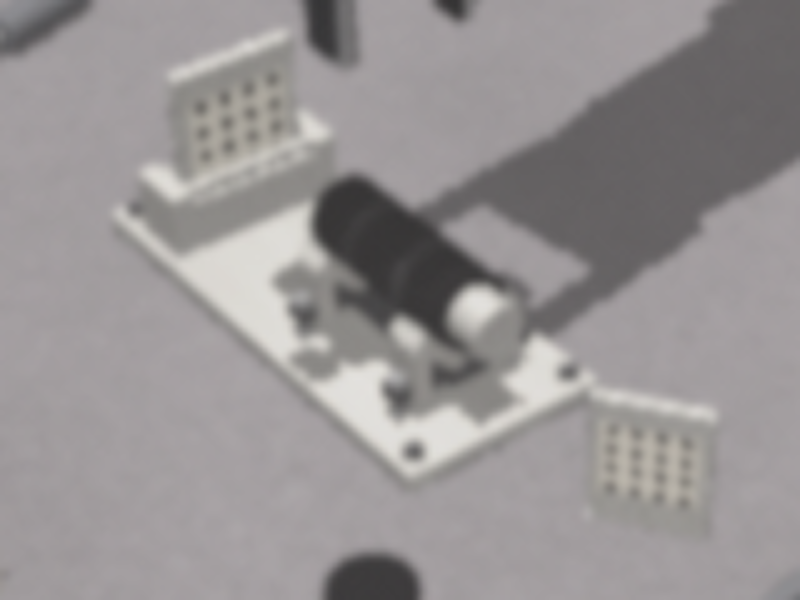

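Run:
```python
from h import *
c=pickle.load(open("w_set.pkl","rb")); g=lambda u,v:(220+u/2.725,100+v/2.727)
A=lambda u,v,z:at_z(c,*g(u,v),z,c["T"])
b=(A(181,140,.0615)+A(350,138,.0615))/2; f=A(265,573,.0815); bt=A(266,142,.0815)
ex=np.array([.9655,-.2605,0]);ey=np.array([.2605,.9655,0])
for q in (b,bt,f): print(q,q@ex,q@ey)
print("mid",((b+f)/2)@ex,((b+f)/2)@ey)
zA=.0407+.0173 # cradle side tops, z=.058 edges near/far along y
for p in [(140,136),(391,137),(145,228),(390,228),(150,430),(380,430),(150,500)]:
    q=A(*p,.058); print(p,q@ex,q@ey)
```

```text
[ 0.59581232 -0.02661231  0.0615    ] 0.5821893058253155 0.1295149234883045
[ 0.59616081 -0.02580638  0.0815    ] 0.5823158272009472 0.13038383300701992
[ 0.569885   -0.12266295  0.0815    ] 0.582177666411991 0.03002396889748098
mid 0.5821834861186531 0.07976944619289272
(140, 136) 0.5529565516842766 0.12995138695486258
(391, 137) 0.6114247203492145 0.12976013118565138
(145, 228) 0.5535582879052523 0.10836672733750616
(390, 228) 0.6118048455100236 0.10841678439234827
(150, 430) 0.5533600351635908 0.057620309133130126
(380, 430) 0.6108865003480474 0.057689021846729645
(150, 500) 0.5528048399695364 0.03872965325332507
```

```bash
cat >> h.py <<'E'
def F(n=5):
    from rig import manip
    a=[]
    for _ in range(n): a.append(manip.get_contact_force()); manip.hold(.02)
    return np.mean(a,0)
E
python3 - <<'E'
from h import *
from rig import manip
o=down(np.radians(-15.1)); x,y=.5838,-.0744
manip.command_gripper(0,40); print(manip.get_width())
manip.servo_line([x,y,.15],o,rate=.15); manip.hold(.3)
f0=F(10); print(f0,manip.get_position()); np.save("f0.npy",f0)
manip.servo_line([x,y,.11],o,rate=.08)
z=.11
while z>.094:
    z-=.001; manip.servo_line([x,y,z],o,rate=.03); manip.hold(.05)
    f=F()-f0; p=manip.get_position(); print(round(z,4),p.round(4),f.round(1))
    if f[2]>3: break
print(manip.get_time())
E
```

```text
0.0002682201117893497
[-0.11255622  0.12595381  0.1615815 ] [ 0.58397086 -0.0744349   0.15041087]
0.109 [ 0.584  -0.0744  0.1093] [ 0.2 -0.7 -0.1]
0.108 [ 0.5838 -0.0744  0.108 ] [-0.1 -0.1 -0.2]
0.107 [ 0.5838 -0.0744  0.107 ] [-0.1 -0.4 -0.1]
0.106 [ 0.5838 -0.0744  0.106 ] [-0.   0.1 -0.1]
0.105 [ 0.5838 -0.0744  0.105 ] [ 0.2 -0.3 -0.3]
0.104 [ 0.584  -0.0744  0.1042] [ 0.4 -0.1  1.3]
0.103 [ 0.584  -0.0744  0.1032] [0.1 0.3 3.8]
35.0333
```

Run:
```python
from h import *
from rig import manip
o=down(np.radians(-15.1)); x,y=.5837,-.0744; f0=np.load("f0.npy")
for z in (.102,.101,.100,.0993):
    manip.servo_line([x,y,z],o,rate=.02); manip.hold(.15)
    f=F()-f0; p=manip.get_position(); print(z,p.round(4),f.round(1),manip.get_torque().round(2))
print(manip.get_time())
```

```text
0.102 [ 0.584  -0.0744  0.1023] [-0.8 -0.1  6. ] [0.03 0.07 0.02]
0.101 [ 0.584  -0.0744  0.1015] [-1.1  0.2  7.8] [0.08 0.17 0.  ]
0.1 [ 0.584  -0.0744  0.1007] [-1.5 -0.2  9.8] [ 0.03  0.31 -0.01]
0.0993 [ 0.584  -0.0744  0.1002] [-1.5  0.1 10.9] [ 0.07  0.41 -0.  ]
36.9667
```

Run:
```python
from h import *
from rig import manip
o=down(np.radians(-15.1)); f0=np.load("f0.npy")
for x,y,z in ((.5834,-.0743,.0987),(.5834,-.0743,.0985)):
    manip.servo_line([x,y,z],o,rate=.02); manip.hold(.3)
    f=F()-f0; p=manip.get_position(); print(z,p.round(5),f.round(2),manip.get_torque().round(2))
print(manip.get_time())
snap("w_fin")
for n in("scene","top"):
    c=manip.camera(n); cv2.imwrite(f"pics/{n}_fin.png",c["image"][:,:,::-1])
    if n=="scene": cv2.imwrite("pics/s_fin.png",cv2.resize(c["image"][180:300,220:380,::-1],(800,600),interpolation=cv2.INTER_CUBIC))
```

```text
0.0987 [ 0.58398 -0.07444  0.09976] [-1.73 -0.06 11.42] [-0.01  0.34 -0.01]
0.0985 [ 0.584   -0.07441  0.09961] [-1.89  0.25 12.23] [ 0.02  0.38 -0.01]
38.2333
```

View pics/s_fin.png

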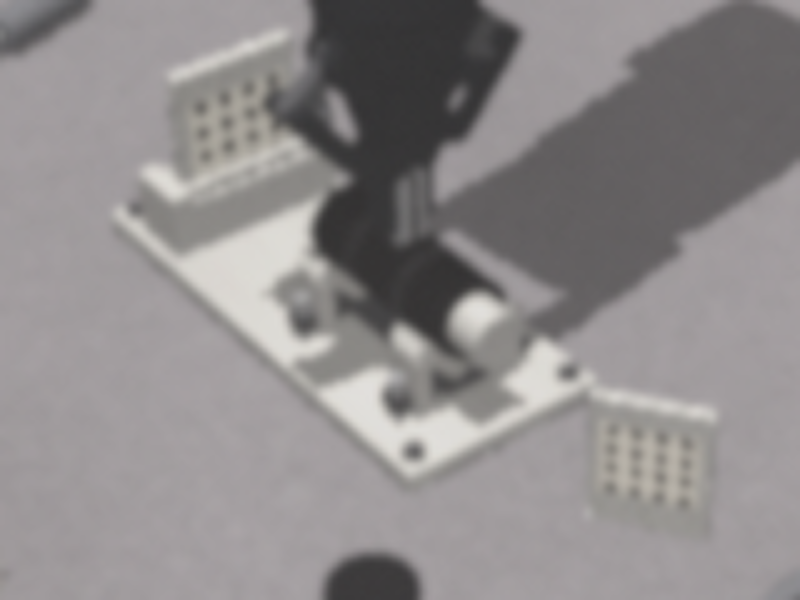

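View pics/w_fin.png

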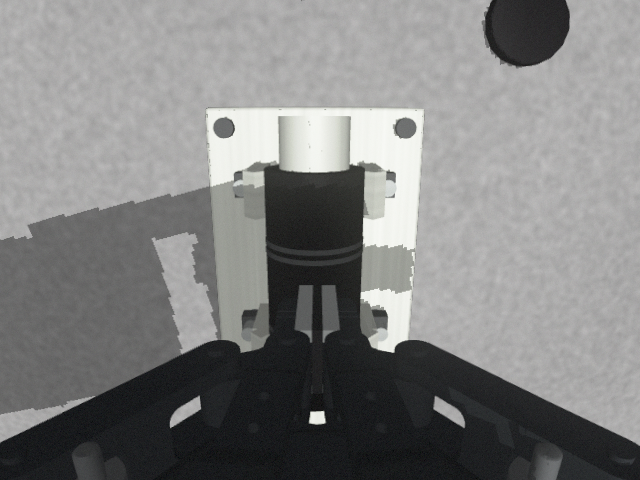

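View pics/scene_fin.png

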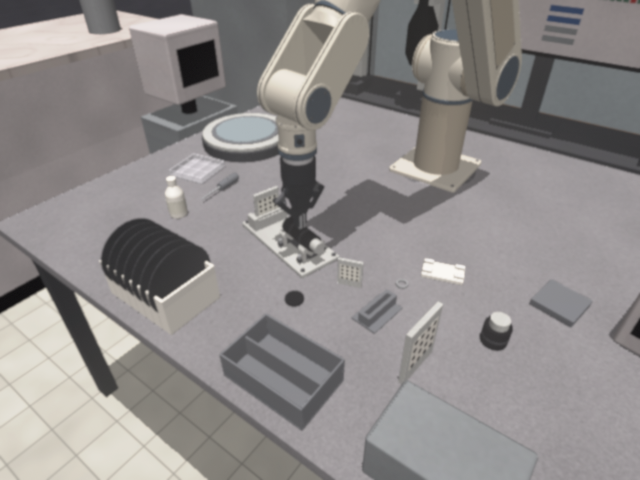

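Run:
```python
from h import *
from rig import manip
manip.hold(.3); print(manip.get_position(),F()-np.load("f0.npy"),manip.get_time()); manip.sign_off()
```

```text
[ 0.58400209 -0.07440813  0.09961425] [-1.89242206 -0.03876371 12.56949662] 38.7667
the job is handed in; nothing more can be done
```

I finished the job and handed it in at 38.8 s, with the arm still pressing the lens down.

- **Target plate:** I took the right-sized plate from its rack and slid it into the slot. It stopped firmly where the slot floor should be (tool height 86.9 mm, 87 mm expected). I then let go, and the pictures show it standing upright in the slot.
- **Lens:** I laid it in the V-block with the glass front towards the plate. My measurements put its centring along the V within about 1–2 mm. I released it so it could settle on both cradles.
- **Press:** I am holding it down with the closed fingertips on top of the barrel at its middle, not gripping it. The push is 12.6 N. The tool has sunk about 5.1 mm since first touching the lens, which agrees with the force you gave for 5 mm.
- **Other items:** in the last scene picture they look to be where they started.

**Less certain:**
- A sideways reading of about 1.9 N remained. A small sideways move of the tool did not remove it. It is small next to the push, so both sides of the V should still be loaded.
- The sink is worked out from tool position and force, not read directly.
- One camera estimate of the cradle position came out about 4 mm off. I discounted it because the edges it relied on were partly hidden.

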